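Eject the flanged bushing with the spring-return slide

ROBOT

A 7-joint arm with a two-finger parallel gripper is mounted at the origin on the work surface. World frame = base frame: x ahead of the robot, y to its left, z up, the work surface at z = 0. Lengths are in m, angles in rad, forces in N, time in s.
With the tool pointing down it reaches from about 0.4 to 0.85 m from the base axis. Payload 4.5 kg.
Tool frame: the origin (TCP) lies midway between the tips of the shut fingers; the grasp point (between the pads) lies 19 mm behind it; z points along the fingers, y is the direction in which the jaws open and shut (so a half turn about z gives the same grasp; the last joint's range is limited). The gripper opens to 88 mm and grips with 3 to 60 N. Pads are 18 mm wide; open, the fingers measure 123 mm over their backs; the gripper's body (75 mm by 187 mm) begins 45 mm behind the grasp point.
Start: joints at [1.374, 0.689, -0.195, 1.565, 0.157, 0.902, -0.215], TCP at [0.143, -0.608, 0.239] pointing down, gripper open.
Joint ranges: [-3.01, 3.01], [-0.46, 2.08], [-1.47, 1.51], [0.13, 2.56], [-1, 4.14], [0.04, 2.09], [-2.66, 2.66]. Speed limits (rad/s): [2.57, 2.57, 3.14, 3.14, 3.14, 3.14, 3.14].

INTERFACE

Orientations are given as a unit quaternion [x, y, z, w].
In Python, from plant import r gives the robot as it stands. The module is installed in compiled form; this text tells all that it offers.
- The arm moves only by the tool carry_out, never from a script. Its argument "commands" is a list of rows, each a list of 6 numbers: the shift along the tool's x, y, z in m, then the turn, a rotation vector about the tool's x, y, z in degrees. In form: [[dx, dy, dz, wx, wy, wz], ...]. A call has 1 to 12 rows; each row is the pose to reach, as a shift and turn from the pose commanded when the call began, along the tool's axes at that moment; what a row does not reach only later rows make up. A row lasts 1/10 s, in which the tool goes at most 50 mm and 8.59 degrees, less where a joint would pass 70% of its speed; a pose out of reach is approached as far as the arm can. A call with a gripper value outside its range is refused whole. "fingers" is the closure in counts, from 0 (fully open) to 255 (shut), set as the call begins (left out, the last holds). The fingers move at their own pace and stop on an object; "grip_force" is the grip in N (left out, the last holds). Time passes only in rows, so rows that repeat a pose let the fingers close. It gives the time, the measured TCP pose, the force and the opening at its end, in the units of the state.
- r.get_state(): the state, without advancing time (a new reading comes with each control period).
- r.snapshot(name): name is "side" or "top"; returns a dict with "img" (384x512x3 uint8, blue, green, red), "intrinsics" (3x3 intrinsics, pixels), "extrinsics" (4x4, takes a point from camera to world coordinates). Camera axes: x right, y down, z forward; pixel columns grow to the right and rows downward; lengths in m; the calibration is good to about 2 mm. A picture is of the moment at which its call begins. There is no depth.
- r.finish_job(): hands the job in, once; it reports no verdict.
Trained networks look in a picture, given as the dict that the camera call returned (one of the last four; its "shot" number tells which), for a name from the list of things; names that differ only in an ending like _2 or _b are one class to them, and where a whole thing is asked for, a point or a joint stands for the part that bears it (a point fixed in the world has none). Each returns a list of dicts, best first, with "p" (0 to 1); they miss things now and then, are a little off and sometimes report something else, mostly with a low value. They report only what shows in the picture. A call takes as long as a camera call. They do not tell look-alikes from the thing itself.
- r.spot_in(picture, label): "xyz" ([x, y, z] in m, in world coordinates, good to about 4 mm: the middle of the surface that is visible of it).
- r.spot_point(picture, label): "xyz" ([x, y, z] in m, in world coordinates, good to about 4 mm: a listed point, or the origin of a listed thing).
The state is a dict: "clock": time; "q": joint angles; "qd": joint speeds; "joint_torque": joint torques, N m; "tool_pos": TCP position; "eef_rot": TCP orientation; "contact_force": force on the tool from outside, world axes, zero at the start; "moment": the same for the moment, N m; "opening": opening from 0.0 (shut) to 1.0 (fully open).
Only numpy, scipy, OpenCV 4.12 (cv2) and the standard library are available. Lean on these libraries where they do the work, as an engineer would, in place of code of your own. Each camera call takes 0.05 s, during which the arm holds its last target.

TASK

Two freshly marked steel bushings stand in the two lanes of the ejector fixture. Eject the flanged one (the tall one with a wide foot) into the catch tray: push the slide behind it all the way to its end stop, then let go of it there so that its spring snaps it back home by itself. Leave the other, plain bushing and its slide as they are, and do not touch the flanged bushing itself with the robot.

Things in the scene. Friction and masses are not known exactly. Their poses are not given: they have to be found in the camera images.
- fixture: Fixed aluminium ejector; origin on the bench, z up, y = push direction (mm). Deck: x -90..90, y -160..50, top z 30. Two lanes along y at x = -48 and +48, each with a slide, guide rails 8 high, 38 apart (y -35..50) and behind the slide a spring housing (y -155..-95, top z 44). Beyond the edge y = 50 one shared catch tray: x -85..85, y 50..135, floor z 5, walls to z 45.
- slide_near (a joint): Spring slide of the lane at fixture x = -48 mm. In m: 0 home, 0.050 end stop, grows to fixture +y. Grip: upright black block 20 x 20 mm, z 40 to 80 mm over the bench, centred at y = -57 mm + value. Its flat steel pusher, 30 mm wide, top z 40 mm, reaches from 10 mm behind to 65 mm ahead of the grip centre. Spring 4 N at home, 9 N at the end, plus 2 N per 0.1 m/s; let go, it runs home in about 0.3 s.
- slide_far (a joint): The same slide in the lane at fixture x = +48 mm: grip centred at fixture x = +48 mm, y = -57 mm + value; same values, sizes and spring.
- flanged_bushing: Steel bushing standing in either lane, 3 mm ahead of the pusher (fixture y about 28 mm): foot flange 34 mm across, 6 mm thick, with a neck 20 mm across above it, 36 mm tall in all, about 0.1 kg, dark bore on top. Origin at the centre of its underside, z along its axis. A full stroke pushes it over the deck edge and it drops into the tray.
- plain_bushing: Steel bushing standing in the other lane: plain short cylinder 34 mm across, 20 mm tall, dark bore on top. Origin at the centre of its underside. To be left alone.
There are look-alikes about, which are no part of the job. What is shaped like the flanged_bushing but red or turquoise is not meant.

How it is judged:
On the way, in this order (a step that is already met when the one before it is completed fails the run):
1. one slide is pushed to its end stop (within 4 mm) (value of joint any of slide_near, slide_far above 0.046 m), for 0.05 s.
2. let go, that slide runs back on its spring (faster than 50 mm/s, touched by no part of the robot) (((value of joint slide_near above 0.003 m and velocity of joint slide_near below -0.05 m/s and contact force between slide_near and the fingers below 0.1 N and contact force between slide_near and the arm below 0.1 N) or (value of joint slide_far above 0.003 m and velocity of joint slide_far below -0.05 m/s and contact force between slide_far and the fingers below 0.1 N and contact force between slide_far and the arm below 0.1 N))), for 0.02 s.
At the end, for the whole second after the job is handed in: The flanged bushing lies or stands at rest (slower than 50 mm/s) in the catch tray, both slides are home (within 5 mm), and the plain bushing is within 10 mm of where it started (value of joint each of slide_near, slide_far below 0.005 m and y of flanged_bushing in the frame of fixture between 0.046 and 0.14 m and x of flanged_bushing in the frame of fixture between -0.09 and 0.09 m and z of flanged_bushing in the frame of fixture below 0.045 m and linear speed of flanged_bushing below 0.05 m/s and distance of plain_bushing from where it was at the start of the episode below 0.01 m); the robot touches nothing.
It fails at once if the plain bushing is moved by more than 10 mm (distance of plain_bushing from where it was at the start of the episode above 0.01 m).
It fails at once if the robot itself presses on the flanged bushing (over 1 N) (contact force between flanged_bushing and the fingers above 1 N or contact force between flanged_bushing and the arm above 1 N).
It also fails if it takes over 29 s, if anything falls off the work surface, if the arm or the gripper's body presses on something with over 40 N, if the wrist force passes 120 N, or if a joint passes its speed limit or range.

## Working session

There is one attempt and no reset: what is moved stays moved. The work goes in short steps, Python scripts to look and compute and a tool call to move; the robot and the scene stay as the last step left them, time stands still between calls to the robot, and variables do not carry over. Pictures are saved under pics/ and viewed, and the job is handed in when it is done.

Besides the shell and the picture viewer there is one more tool, called after "Emit:" as name(argument=value, ...) on one line, values as JSON. carry_out: Moves the arm, as the interface text tells. Its arguments: {"type":"object","properties":{"commands":{"type":"array","items":{"type":"array","items":{"type":"number"}}},"fingers":{"type":"number"},"grip_force":{"type":"number"}},"required":["commands"]}

```bash
mkdir -p pics
python3 - <<'E'
from plant import r
import cv2,pickle
s=r.get_state(); print(s['clock'],s['tool_pos'],s['eef_rot'],s['opening'])
for n in('top','side'):
    p=r.snapshot(n); cv2.imwrite(f'pics/{n}0.png',p['img']); pickle.dump(p,open(f'{n}0.pkl','wb'))
    print(n,p['intrinsics'].tolist() if hasattr(p['intrinsics'],'tolist') else p['intrinsics']); print(p['extrinsics'])
    for l in('fixture','slide_near','slide_far','flanged_bushing','plain_bushing'):
        for f in('spot_point','spot_in'):
            print(l,f,[([round(float(v),4) for v in d['xyz']],round(d['p'],2)) for d in getattr(r,f)(p,l)][:4])
print(r.get_state()['clock'])
E
```

```text
0.0 [ 0.14275968 -0.60782684  0.23791977] [ 9.93344797e-01  1.15175061e-01 -1.78875610e-04 -8.87269654e-04] 1.001528973888478
top [[411.81550225618435, 0.0, 257.4791620494371], [0.0, 411.81550225618435, 195.8118561564451], [0.0, 0.0, 1.0]]
[[-0.00905507 -0.99462632  0.10313339  0.43351694]
 [-0.99943053  0.00564931 -0.03326718  0.10090021]
 [ 0.03250578 -0.10337589 -0.99411106  0.7572498 ]
 [ 0.          0.          0.          1.        ]]
fixture spot_point [([0.533, 0.0993, 0.0004], 0.79)]
fixture spot_in [([0.5321, 0.0865, 0.0294], 0.82)]Traceback (most recent call last):
  File "<stdin>", line 9, in <module>
ValueError: it knows: fixture, flanged_bushing, plain_bushing
```

Run:
```python
from plant import r
import cv2,pickle
for n in('top','side'):
    p=r.snapshot(n); cv2.imwrite(f'pics/{n}1.png',p['img']); pickle.dump(p,open(f'{n}1.pkl','wb'))
    print(n,p['extrinsics'].round(4).tolist())
    for l in('fixture','flanged_bushing','plain_bushing'):
        for f in('spot_point',):
            print(l,f,[([round(float(v),4) for v in d['xyz']],round(d['p'],2)) for d in getattr(r,f)(p,l)][:4])
print(r.get_state()['clock'])
```

```text
top [[-0.0091, -0.9946, 0.1031, 0.4335], [-0.9994, 0.0056, -0.0333, 0.1009], [0.0325, -0.1034, -0.9941, 0.7572], [0.0, 0.0, 0.0, 1.0]]
fixture spot_point [([0.5321, 0.0992, 0.0008], 0.71)]
flanged_bushing spot_point [([0.3906, 0.2758, -0.0021], 0.87), ([0.3477, 0.1206, -0.0026], 0.8), ([0.4973, 0.1318, 0.0288], 0.52)]
plain_bushing spot_point [([0.5876, 0.1105, 0.0322], 0.52)]
side [[-0.8824, -0.2834, 0.3756, 0.2549], [-0.4701, 0.5644, -0.6786, 0.5241], [-0.0197, -0.7753, -0.6312, 0.4629], [0.0, 0.0, 0.0, 1.0]]
fixture spot_point [([0.5341, 0.0938, -0.0023], 0.6)]
flanged_bushing spot_point [([0.397, 0.2825, -0.0007], 0.79), ([0.3463, 0.125, 0.0003], 0.74), ([0.4978, 0.1393, 0.0287], 0.52)]
plain_bushing spot_point [([0.5862, 0.11, 0.0256], 0.69)]
0.55
```

View pics/top1.png

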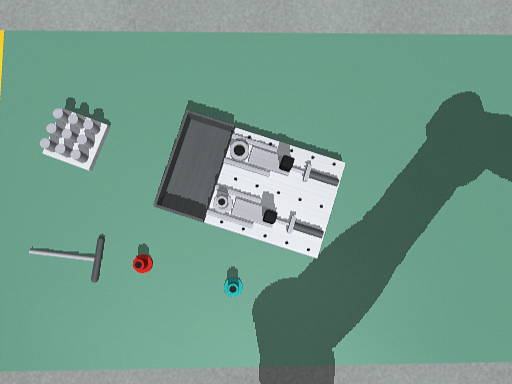

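View pics/side1.png

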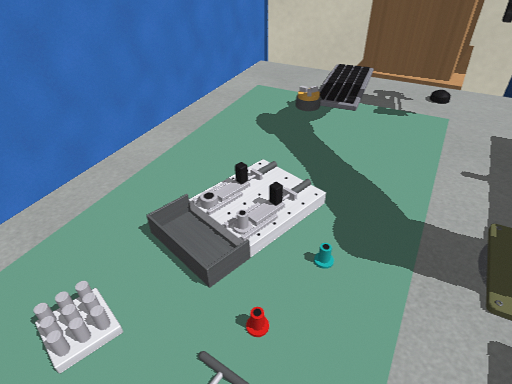

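Run:
```python
import cv2,pickle
p=pickle.load(open('top1.pkl','rb'))['img'][95:265,145:355]; cv2.imwrite('pics/tc.png',cv2.resize(p,None,fx=3.5,fy=3.5,interpolation=cv2.INTER_CUBIC))
p=pickle.load(open('side1.pkl','rb'))['img'][140:280,140:335]; cv2.imwrite('pics/sc.png',cv2.resize(p,None,fx=4,fy=4,interpolation=cv2.INTER_CUBIC))
```

```text
(no output)
```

View pics/tc.png

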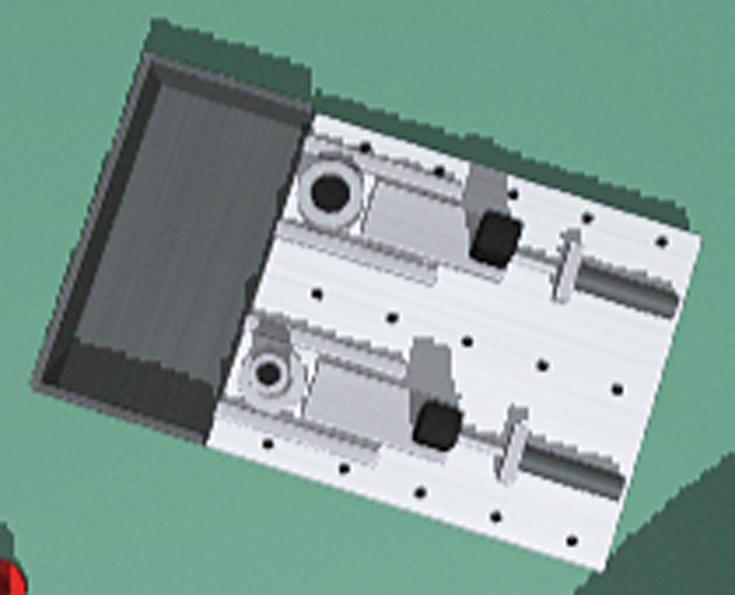

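View pics/sc.png

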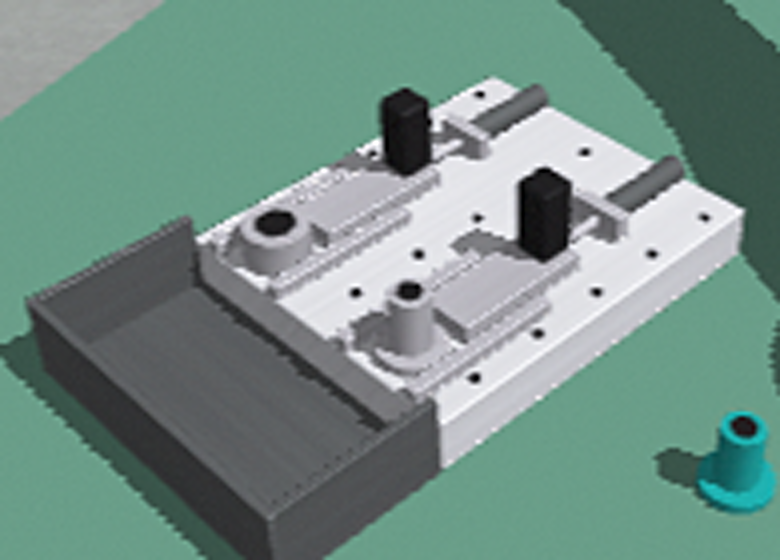

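```bash
cat > h.py <<'E'
import numpy as np
from scipy.spatial.transform import Rotation as R
def proj(p,P):
    E=np.linalg.inv(np.array(p['extrinsics']));P=np.atleast_2d(P)
    c=P@E[:3,:3].T+E[:3,3];q=c@np.array(p['intrinsics']).T
    return q[:,:2]/q[:,2:]
def F2W(v,P):
    c,s=np.cos(v[2]),np.sin(v[2]);P=np.atleast_2d(P)
    return P@np.array([[c,-s,0],[s,c,0],[0,0,1]]).T+[v[0],v[1],0]
E
python3 - <<'E'
import pickle,cv2,numpy as np
from h import *
from scipy.optimize import least_squares
t=pickle.load(open('top1.pkl','rb'));s=pickle.load(open('side1.pkl','rb'))
f=lambda a,sc,o:(np.array(a)+.5)/sc-.5+o
to=f([(315,113),(700,237),(605,571),(207,443)],3.5,np.array([145,95]))
tp=np.array([(90,50,30),(90,-160,30),(-90,-160,30),(-90,50,30)])/1e3
so=f([(743,212),(441,468),(495,77)],4,np.array([140,140]))
sp=np.array([(-90,-160,30),(-90,50,0),(90,-160,30)])/1e3
rt=lambda v:(proj(t,F2W(v,tp))-to).ravel()
rs=lambda v:(proj(s,F2W(v,sp))-so).ravel()
for fn in(rt,rs,lambda v:np.r_[rt(v),rs(v)]):
    o=least_squares(fn,[.535,.096,-.265]);print(o.x.round(4),np.degrees(o.x[2]).round(2),o.fun.round(1))
v=o.x;np.save('v.npy',v)
def box(x0,x1,y0,y1,z0,z1):
    return np.array([(x,y,z) for x in(x0,x1) for y in(y0,y1) for z in(z0,z1)])/1e3
for p,n,o,sc in((t,'t',(145,95,355,265),3.5),(s,'s',(140,140,335,280),4)):
    im=cv2.resize(p['img'][o[1]:o[3],o[0]:o[2]],None,fx=sc,fy=sc,interpolation=cv2.INTER_CUBIC)
    for b in(box(-58,-38,-67,-47,40,80),box(38,58,-67,-47,40,80),box(-90,90,-160,50,0,30)):
        q=(proj(p,F2W(v,b))-o[:2]+.5)*sc-.5
        for i in range(8):
            for j in range(i):
                if bin(i^j).count('1')==1: cv2.line(im,tuple(q[i].round().astype(int).tolist()),tuple(q[j].round().astype(int).tolist()),(0,0,255),1)
    cv2.imwrite(f'pics/ov{n}.png',im)
print(F2W(v,[[-.048,-.057,.06],[-.048,.028,.03],[-.048,-.125,.044]]).round(4))
E
```

```text
[ 0.5337  0.097  -0.3143] -18.01 [-0.  -0.3  0.9 -0.6 -0.3  0.2 -0.5  0.6]
[ 0.5357  0.0948 -0.3236] -18.54 [ 0.6 -0.7 -0.4  0.9 -0.1 -0.9]
[ 0.5342  0.0966 -0.3167] -18.14 [ 0.3 -0.6  1.2 -0.6 -0.3  0.  -0.4  0.2  0.7 -0.4  0.2  1.8 -0.4 -0.4]
[[ 0.4708  0.0574  0.06  ]
 [ 0.4973  0.1381  0.03  ]
 [ 0.4497 -0.0073  0.044 ]]
```

View pics/ovt.png

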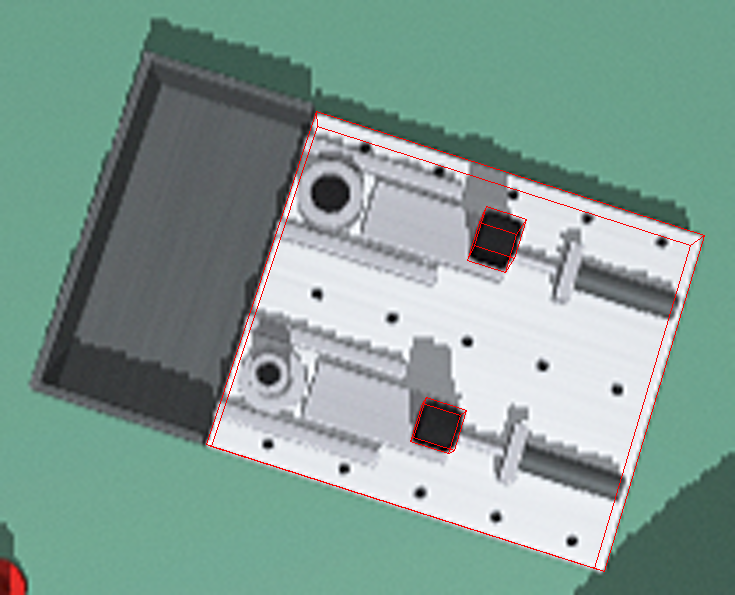

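View pics/ovs.png

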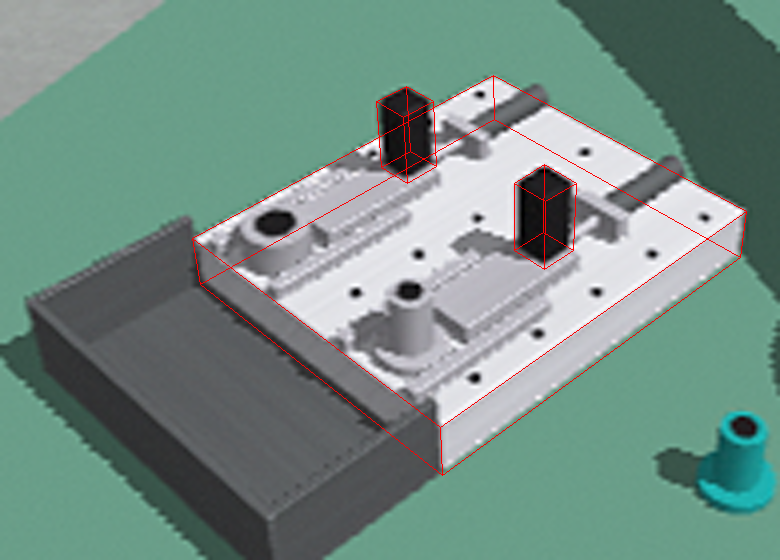

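```bash
cat > way.py <<'E'
from plant import r
from h import *
def Rt(yaw_y): # tool y at world angle
    a=np.radians(yaw_y); y=np.array([np.cos(a),np.sin(a),0]);z=np.array([0,0,-1.]);return R.from_matrix(np.array([np.cross(y,z),y,z]).T)
def rel(pts):  # list of (x,y,z,yaw_y deg)
    s=r.get_state();p0=np.array(s['tool_pos']);R0=R.from_quat(s['eef_rot'])
    for p in pts:
        d=R0.inv().apply(np.array(p[:3])-p0);w=(R0.inv()*Rt(p[3])).as_rotvec(degrees=True)
        print([round(float(x),4) for x in d],[round(float(x),2) for x in w])
    print('q',np.round(s['q'],3),'pos',p0.round(4),'t',s['clock'],'F',np.round(s['contact_force'],1),'op',s['opening'])
E
python3 - <<'E'
from way import *
L=[]
for k in range(1,13):
    f=k/12;az=np.radians(-76.7+46.7*f);rad=.624+(.55-.624)*f
    L.append((rad*np.cos(az),rad*np.sin(az),.239-.02*f,-76.8+58.7*min(1,f*.55)))
rel(L)
E
```

```text
[0.0427, -0.0087, 0.0014] [0.0, -0.0, -2.66]
[0.0836, -0.0191, 0.0031] [0.0, -0.0, -5.35]
[0.1233, -0.0322, 0.0047] [0.0, -0.0, -8.05]
[0.1616, -0.0479, 0.0064] [0.0, -0.0, -10.74]
[0.1983, -0.066, 0.0081] [0.0, -0.0, -13.43]
[0.2333, -0.0864, 0.0097] [0.0, -0.0, -16.12]
[0.2665, -0.1089, 0.0114] [0.0, -0.0, -18.81]
[0.2977, -0.1335, 0.0131] [0.0, -0.0, -21.5]
[0.3269, -0.1599, 0.0147] [0.0, -0.0, -24.19]
[0.3538, -0.1879, 0.0164] [0.0, -0.0, -26.88]
[0.3785, -0.2175, 0.0181] [0.0, -0.0, -29.57]
[0.4008, -0.2483, 0.0197] [0.0, 0.0, -32.26]
q [ 1.374  0.689 -0.195  1.565  0.157  0.902 -0.215] pos [ 0.143  -0.6084  0.2387] t 0.55 F [-1.1 -0.2  0.5] op 0.997349622949089
```

Emit:
carry_out(commands=[[0.043,-0.009,0.001,0,0,-2.7],[0.084,-0.019,0.003,0,0,-5.4],[0.123,-0.032,0.005,0,0,-8],[0.162,-0.048,0.006,0,0,-10.7],[0.198,-0.066,0.008,0,0,-13.4],[0.233,-0.086,0.01,0,0,-16.1],[0.267,-0.109,0.011,0,0,-18.8],[0.298,-0.134,0.013,0,0,-21.5],[0.327,-0.16,0.015,0,0,-24.2],[0.354,-0.188,0.016,0,0,-26.9],[0.379,-0.218,0.018,0,0,-29.6],[0.401,-0.248,0.02,0,0,-32.3]], fingers=0)

```text
clock: 1.75
tool_pos: [0.4778, -0.2737, 0.2189]
eef_rot: [0.922, 0.388, 0.0, 0.0]
contact_force: [0.1, -0.5, 0.4]
opening: 0.998
```

Run:
```python
from way import *
L=[]
for k in range(1,13):
    f=k/12;az=np.radians(-30+36.95*f);rad=.55+(.4743-.55)*f
    L.append((rad*np.cos(az),rad*np.sin(az),.219-.079*max(0,f-.5)*2,-44.5+26.36*f))
rel(L)
```

```text
[0.0246, -0.0143, -0.0001] [0.05, -0.03, -2.04]
[0.05, -0.0297, -0.0001] [0.05, -0.03, -4.24]
[0.0743, -0.0463, -0.0001] [0.05, -0.03, -6.43]
[0.0973, -0.0641, -0.0001] [0.06, -0.03, -8.63]
[0.119, -0.0829, -0.0001] [0.06, -0.03, -10.83]
[0.1394, -0.1026, -0.0001] [0.06, -0.03, -13.02]
[0.1584, -0.1233, 0.013] [0.06, -0.03, -15.22]
[0.176, -0.1447, 0.0262] [0.06, -0.03, -17.42]
[0.1922, -0.1669, 0.0393] [0.06, -0.02, -19.61]
[0.2069, -0.1896, 0.0525] [0.06, -0.02, -21.81]
[0.2201, -0.2128, 0.0656] [0.06, -0.02, -24.01]
[0.2319, -0.2365, 0.0788] [0.06, -0.02, -26.2]
q [ 0.619  0.626 -0.299  1.812  0.258  0.741 -0.593] pos [ 0.4778 -0.2737  0.2189] t 1.75 F [ 0.1 -0.5  0.4] op 0.9981844615817207
```

Emit:
carry_out(commands=[[0.025,-0.014,0,0,0,-2],[0.05,-0.03,0,0,0,-4.2],[0.074,-0.046,0,0,0,-6.4],[0.097,-0.064,0,0,0,-8.6],[0.119,-0.083,0,0,0,-10.8],[0.139,-0.103,0,0,0,-13],[0.158,-0.123,0.013,0,0,-15.2],[0.176,-0.145,0.026,0,0,-17.4],[0.192,-0.167,0.039,0,0,-19.6],[0.207,-0.19,0.052,0,0,-21.8],[0.22,-0.213,0.066,0,0,-24],[0.232,-0.236,0.079,0,0,-26.2]])

```text
clock: 2.95
tool_pos: [0.4709, 0.0568, 0.1393]
eef_rot: [0.81, 0.586, 0.0, 0.0]
contact_force: [0.6, -0.5, -0.1]
opening: 1.0
```

Emit:
carry_out(commands=[[0,0,0,0,0,0]])

```text
clock: 3.05
tool_pos: [0.4692, 0.0597, 0.1387]
eef_rot: [0.808, 0.589, -0.0, -0.002]
contact_force: [0.4, -0.0, -0.1]
opening: 0.999
```

Run:
```python
from way import *
import cv2
rel([(.4708,.0574,.14,-18.14),(.4708,.0574,.049,-18.14)])
for n in('top','side'): cv2.imwrite(f'pics/{n}2.png',cv2.resize(r.snapshot(n)['img'],(768,576)))
```

```text
[-0.0017, 0.0022, -0.0013] [-0.17, -0.07, 0.3]
[-0.0018, 0.0025, 0.0897] [-0.17, -0.07, 0.3]
q [-0.051  0.679 -0.272  2.103  0.428  0.413 -0.972] pos [0.4692 0.0597 0.1387] t 3.05 F [ 0.4 -0.  -0.1] op 0.999245907164552
```

View pics/side2.png

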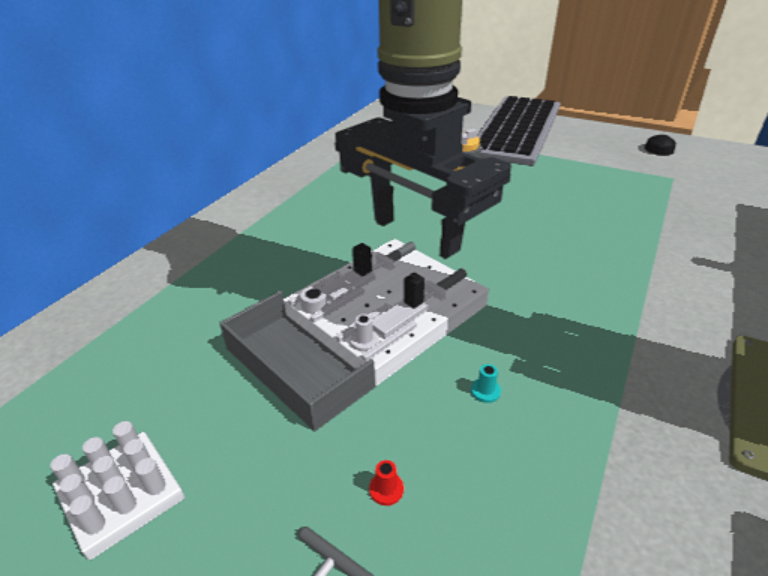

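View pics/top2.png

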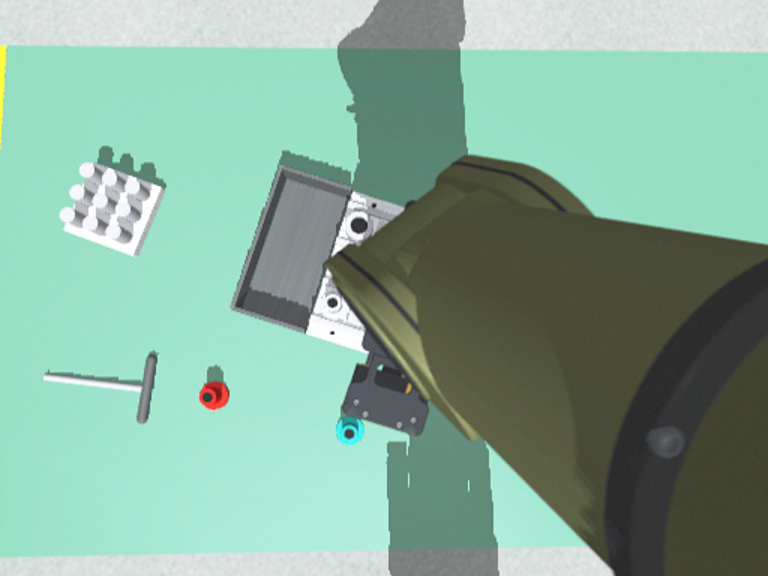

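Emit:
carry_out(commands=[[-0.001,0.002,0.02,0,0,0.3],[-0.002,0.002,0.045,0,0,0.3],[-0.002,0.002,0.07,0,0,0.3],[-0.002,0.002,0.085,0,0,0.3],[-0.002,0.002,0.09,0,0,0.3],[-0.002,0.002,0.09,0,0,0.3],[-0.002,0.002,0.09,0,0,0.3]])

```text
clock: 3.85
tool_pos: [0.4728, 0.0525, 0.0504]
eef_rot: [0.812, 0.583, 0.001, 0.0]
contact_force: [0.9, 0.4, 0.2]
opening: 0.997
```

Run:
```python
from way import *
import cv2
rel([(.4708,.0574,.049,-18.14)])
im=r.snapshot('side')['img'][100:260,180:380]; cv2.imwrite('pics/side3.png',cv2.resize(im,None,fx=3.5,fy=3.5))
```

```text
[0.004, -0.0034, 0.0014] [0.08, -0.02, -0.51]
q [-0.14   0.851 -0.111  2.144  0.514  0.17  -1.046] pos [0.4728 0.0525 0.0504] t 3.85 F [0.9 0.4 0.2] op 0.9966362267164848
```

View pics/side3.png

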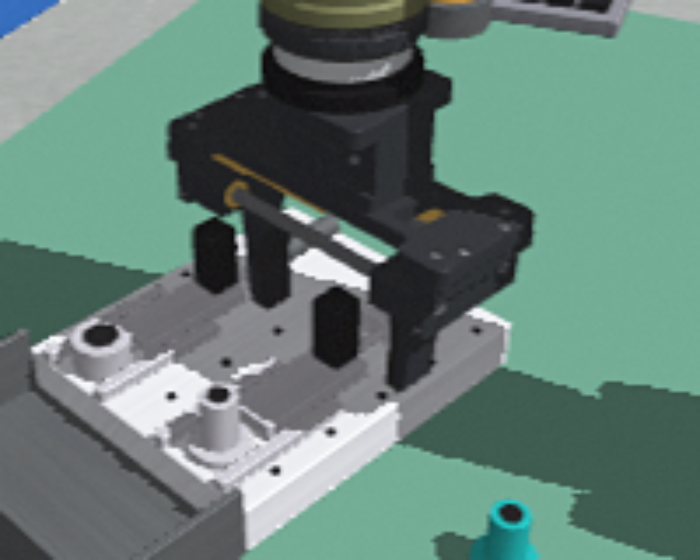

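Emit:
carry_out(commands=[[0.003,-0.002,0.001,0,0,-0.3],[0.003,-0.002,0.001,0,0,-0.3],[0.003,-0.002,0.001,0,0,-0.3]])

```text
clock: 4.2
tool_pos: [0.4713, 0.0568, 0.049]
eef_rot: [0.81, 0.586, 0.0, 0.0]
contact_force: [0.1, -0.8, 0.0]
opening: 1.0
```

Run:
```python
from way import *
rel([(.4708,.0574,.049,-18.14)])
```

```text
[0.0004, -0.0006, 0.0] [0.03, -0.02, -0.11]
q [-0.151  0.853 -0.108  2.146  0.515  0.165 -1.049] pos [0.4713 0.0568 0.049 ] t 4.2 F [ 0.1 -0.8  0. ] op 0.99960264785382
```

Well centred. Close on the grip.

Emit:
carry_out(commands=[[0,0,0,0,0,0],[0,0,0,0,0,0],[0,0,0,0,0,0],[0,0,0,0,0,0],[0,0,0,0,0,0],[0,0,0,0,0,0],[0,0,0,0,0,0],[0,0,0,0,0,0]], fingers=255, grip_force=40)

```text
clock: 5.0
tool_pos: [0.4711, 0.0566, 0.0487]
eef_rot: [0.81, 0.586, -0.0, 0.0]
contact_force: [-0.3, -0.2, -0.1]
opening: 0.298
```

Emit:
carry_out(commands=[[0,0,0,0,0,0],[0,0,0,0,0,0],[0,0,0,0,0,0],[0,0,0,0,0,0]])

```text
clock: 5.4
tool_pos: [0.4715, 0.0564, 0.0487]
eef_rot: [0.81, 0.586, 0.0, 0.0]
contact_force: [1.2, -0.4, -1.5]
opening: 0.226
```

Emit:
carry_out(commands=[[0.008,0,0,0,0,0],[0.016,0,0,0,0,0],[0.024,0,0,0,0,0],[0.032,0,0,0,0,0],[0.039,0,0,0,0,0],[0.045,0,0,0,0,0],[0.049,0,0,0,0,0],[0.05,0,0,0,0,0],[0.05,0,0,0,0,0],[0.05,0,0,0,0,0]])

```text
clock: 6.4
tool_pos: [0.4855, 0.0996, 0.0487]
eef_rot: [0.811, 0.585, -0.003, 0.002]
contact_force: [0.5, -8.6, 2.4]
opening: 0.222
```

Run:
```python
from way import *
import cv2
s=r.get_state();print(np.array(s['tool_pos'])-[.4713,.0565,.0487],s['contact_force'],s['opening'])
p=np.array(F2W(np.load('v.npy'),[-.048,-.007,.049]));print(p)
im=r.snapshot('side')['img'][120:280,140:340]; cv2.imwrite('pics/side4.png',cv2.resize(im,None,fx=3.5,fy=3.5))
```

```text
[ 1.42318990e-02  4.30519868e-02 -1.38401244e-06] [ 0.49250805 -8.59536975  2.44227346] 0.22230706919066817
[[0.486411   0.10487973 0.049     ]]
```

View pics/side4.png

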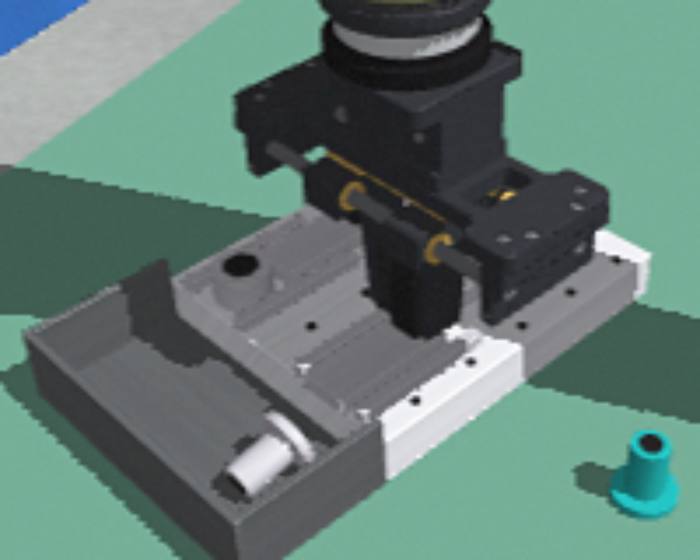

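Emit:
carry_out(commands=[[0.003,0,0,0,0,0],[0.005,0,0,0,0,0],[0.007,0,0,0,0,0],[0.008,0,0,0,0,0],[0.008,0,0,0,0,0],[0.008,0,0,0,0,0]])

```text
clock: 7.05
tool_pos: [0.487, 0.1041, 0.0487]
eef_rot: [0.812, 0.584, -0.006, 0.003]
contact_force: [-0.3, -14.3, 4.7]
opening: 0.222
```

Run:
```python
from way import *
s=r.get_state();d=np.array(s['tool_pos'])-[.4713,.0565,.0487];print(d,np.hypot(*d[:2]),s['contact_force'],s['opening'])
```

```text
[1.56996255e-02 4.75733931e-02 5.47891082e-06] 0.050096965673611014 [ -0.32758766 -14.3221512    4.69126367] 0.22237882457088043
```

Emit:
carry_out(commands=[[0,0,0,0,0,0],[0,0,0,0,0,0],[0,0,0,0,0,0],[0,0,0,0,0,0],[0,0,0,0,0,0],[0,0,0,0,0,0],[0,0,0,0,0,0],[0,0,0,0,0,0],[0,0,0,0,0,0],[0,0,0,0,0,0]], fingers=0)

```text
clock: 8.05
tool_pos: [0.4893, 0.1116, 0.0487]
eef_rot: [0.81, 0.586, 0.0, 0.0]
contact_force: [0.6, 0.1, -0.5]
opening: 1.001
```

Emit:
carry_out(commands=[[0,0,-0.02,0,0,0],[0,0,-0.05,0,0,0],[0,0,-0.09,0,0,0],[0,0,-0.13,0,0,0],[0,0,-0.16,0,0,0],[0,0,-0.17,0,0,0],[0,0,-0.17,0,0,0],[0,0,-0.17,0,0,0],[0,0,-0.17,0,0,0]])

```text
clock: 8.95
tool_pos: [0.4883, 0.1112, 0.2171]
eef_rot: [0.81, 0.586, -0.002, -0.0]
contact_force: [-0.1, 0.3, 0.6]
opening: 0.999
```

Run:
```python
from way import *
import cv2
s=r.get_state();print(s['tool_pos'],s['contact_force'],s['clock'],np.abs(s['qd']).max())
p=r.snapshot('side');o=(130,110,340,290);sc=3.3;v=np.load('v.npy')
im=cv2.resize(p['img'][o[1]:o[3],o[0]:o[2]],None,fx=sc,fy=sc)
for X in(-48,48):
    b=np.array([(X+a,-57+c,z) for z in(40,80) for a,c in((-10,-10),(10,-10),(10,10),(-10,10))])/1e3
    q=((proj(p,F2W(v,b))-o[:2]+.5)*sc-.5).round().astype(np.int32)
    cv2.polylines(im,[q[:4],q[4:]],True,(0,0,255),1)
cv2.imwrite('pics/side5.png',im)
for l in('flanged_bushing','plain_bushing'): print(l,[(np.round(d['xyz'],4).tolist(),round(d['p'],2)) for d in r.spot_point(p,l)][:4])
```

```text
[0.48829163 0.11121667 0.21711259] [-0.08950719  0.28289809  0.62568829] 8.95 0.00436770704552004
flanged_bushing [([0.3932, 0.2803, 0.0005], 0.88), ([0.3471, 0.1222, -0.0007], 0.66), ([0.5113, 0.1808, 0.0209], 0.59)]
plain_bushing [([0.5866, 0.1078, 0.0283], 0.69)]
```

View pics/side5.png

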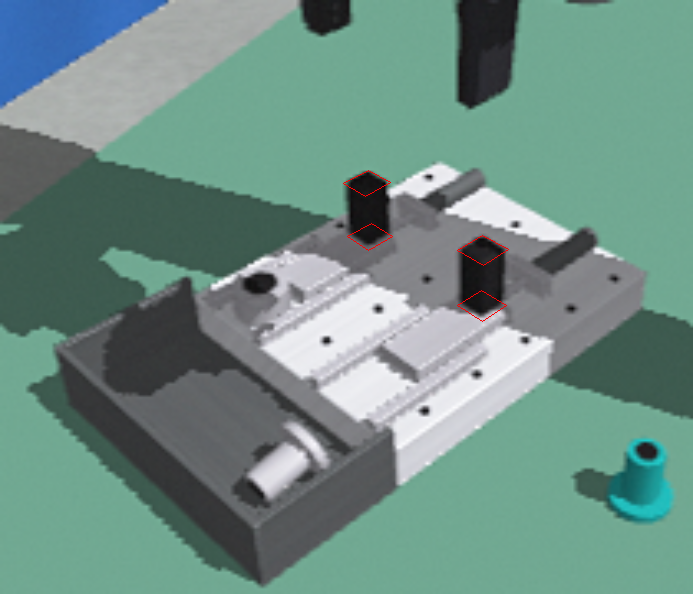

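The flanged bushing lies in the tray (crop 285,465). Both grips line up with their home outlines, the plain bushing at (260,285) has not moved, and the gripper is clear. I'm handing in.

```bash
python3 -c "
from plant import r
print(r.finish_job(), r.get_state()['clock'])"
```

```text
the job is handed in; nothing more can be done
the job is handed in; nothing more can be done
```

The flanged bushing was in the near lane (fixture x = -48). I gripped that lane's slide by its block and pushed it to the end stop. I then opened the fingers so its spring took it home, and raised the gripper clear. I handed the job in just after 9 s on the robot's clock; no verdict is reported.

**First push:** It stopped about 5 mm short because the arm gave way under load, so I pushed on. The travel was then 50.1 mm with about 14 N on the tool, against the spring's 9 N, so it was at the stop.

**Last checks (side camera):**
- **Flanged bushing:** it lies on its side in the catch tray. The robot stayed on the slide's block and did not come near it.
- **Slides:** both grips match their projected home outlines.
- **Plain bushing:** it is within about 4 mm of its first reading, which is the detection error.
- **Gripper:** the tool force is about zero, and the fingers are well above the fixture.

**Not measured directly:** I could not read the slide's speed or contact force during the snap-back. That step rests on seeing it back home after the release, with the arm held still.

Nothing failed. The only disagreement was a few millimetres in the measured tool position before the grasp, which I corrected before closing the fingers.

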